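# Present a sample canister to the code reader

## Task

Stand the tall aluminium canister with the code plate on the sloped bed of the code reader, flat on the bed and centred, with its foot resting against the cleat at the low end and its code plate turned squarely to the reader's window. Let go of it, then press the button on top of the reader's column fully down and release it. Leave the plain canister where it stands.

Things in the scene. Friction and masses are not known exactly. Their poses are not given: they have to be found in the camera images.
- canister: Tall loose canister, 0.26 kg, upright: aluminium body 56 mm across, 96 mm high, then a round grey lid 44 mm across, 34 mm high (130 mm in all). Grip the lid, at any angle, fingertips above the 96 mm shoulder. Origin: centre of its underside; z up its axis; x from the axis to the code plate. A black rib, 3 mm high, on the lid's top runs from its centre towards the plate's side.
- code_plate (a point): Middle of the outer face of the canister's code plate, a white plate with black squares, 34 mm wide and 44 mm high, standing 3 mm proud of the body; 31 mm along x from the axis and 52 mm above the underside.
- bed: Fixed bed, 90 mm wide, at 15 degrees. Origin: on its surface, mid-length of the cleat's uphill face; x up the slope, y across, z square to it. Cleat: steel bar 10 mm high, 84 wide, along the low edge (x below 0); against it the canister's axis is at x = 28 mm, y = 0. The reading head overhangs from x = 85 mm, 28 to 80 mm above the bed, 66 wide. Parts do not slide on it by themselves.
- window (a point): Middle of the dark window (48 x 34 mm) in the downhill face of the reading head, 84 mm up the slope from the cleat and 52 mm above the bed; it looks straight down the slope.
- reader_stand: The whole code reader, fixed to the worktop: dark base plate 215 x 100 mm, 12 mm thick, bed, reading head and a grey column 62 x 60 mm, 125 mm high, behind the head. Origin: at worktop height, 12.5 mm from the middle of the base towards its low end, under the bed; x points level towards the uphill side, z up.
- read_button_top (a point): Centre of the top of the round black push button (28 mm across) on top of the reader's column, about level with the top of the reading head, whose nearest edge is 55 mm away downhill; pressed straight down.
- read_button (a joint): Travel of that button: 0 up, 0.006 m fully down; spring-loaded, fully down takes 5 N and it springs back.
- plain_canister: A shorter loose canister of the same make, without plate or rib: 56 mm across, 94 mm high in all. Leave it. Origin: centre of its underside. Near where the two canisters stand: a tub 150 mm high (x up to 0.446, y 0.01 to 0.26) and a switch box 115 mm high with a post to 174 mm (x 0.567 to 0.65, y 0 to 0.1).

How it is judged:
By the outcome, as a careful person would: the job done as asked, in the order asked, and still so for the second after the job is handed in, with the robot touching nothing.
It also fails if it takes over 48 s, if anything falls off the work surface, if the arm or the gripper's body presses on something with over 40 N, if the wrist force passes 120 N, or if a joint passes its speed limit or range.

## Robot

A 6-joint arm with a two-finger parallel gripper is mounted at the origin on a cart in front of the work surface, level with it; the furniture and walls round the work are solid. World frame = base frame: x ahead of the robot, y to its left, z up, the work surface at z = 0. Lengths are in m, angles in rad, forces in N, time in s.
With the tool pointing down it reaches from about 0.35 to 0.775 m from the base axis. Payload 7.3 kg.
Tool frame: the origin (TCP) lies at the very end of the fingers, on their centre line; the grasp point (between the pads) lies 19 mm behind it (pinch_z is the distance from the TCP to the grasp point, in m); z points along the fingers, y is the line along which they close (so a half turn about z gives the same grasp; the last joint's range is limited). The gripper opens to 92 mm and grips with 3 to 60 N. Pads are 19 mm wide; open, the fingers measure 130 mm over their backs; the gripper's body (75 mm by 190 mm) begins 47 mm behind the grasp point.
Start: joints at [1.145, 0.342, 1.524, -0, 1.275, -0.146], TCP at [0.145, 0.505, 0.227] pointing down, gripper open.
Joint ranges: [-2.53, 2.53], [-0.77, 2.02], [0.04, 2.7], [-1, 4.14], [0.28, 2.66], [-3.11, 3.11]. Speed limits (rad/s): [2.57, 2.57, 3.14, 3.14, 3.14, 3.14].

## Interface

Orientations are given as [roll, pitch, yaw] about the fixed x, y, z axes, in that order (R = Rz(yaw) Ry(pitch) Rx(roll)).
In Python, from cell import * gives the robot as it stands.
- The arm moves only by the tool arm_command, never from a script. Its arguments are lists of equal length, an entry for each row: "fingers": the gripper command: -1 is fully open, 1 is shut, values between are in proportion; "travel": the shift along the tool's x, y, z in m, a list of three; "dr": the turn, a rotation vector about the tool's x, y, z in degrees, a list of three. In form: {"fingers": [fingers, ...], "travel": [[x, y, z], ...], "dr": [[wx, wy, wz], ...]}. A call has 1 to 8 rows; each row is the pose to reach, as a shift and turn from the pose commanded when the call began, along the tool's axes at that moment; what a row does not reach only later rows make up. A row lasts 1/12 s, in which the tool goes at most 41.7 mm and 7.16 degrees, less where a joint would pass 70% of its speed; a pose out of reach is approached as far as the arm can. A call with a gripper value outside its range is refused whole. The fingers move at their own pace and stop on an object; "squeeze" is the grip in N (left out, the last holds). Time passes only in rows, so rows that repeat a pose let the fingers close. It gives the time, the measured TCP pose, the force, the opening and the grip force at its end, in the units of the state.
- observe(): the state, without advancing time (a new reading comes with each control period).
- read_camera(name): name is "scene" or "top" or "wrist"; returns a dict with "color" (420x560x3 uint8, blue, green, red), "z_map" (420x560 float32, m along the optical axis (not along the pixel's ray), 0 where there is no reading), "fx", "fy", "cx", "cy" (pixels), "R" (3x3) and "t" (3): a world point X has camera coordinates R X + t. Camera axes: x right, y down, z forward; pixel columns grow to the right and rows downward; lengths in m; the calibration is good to about 2 mm. A picture is of the moment at which its call begins.
- hand_in(): hands the job in; it is judged then, once.
The state is a dict: "time": time; "qpos": joint angles; "qvel": joint speeds; "joint_efforts": joint torques, N m; "tool_pos": TCP position; "tool_rot": TCP orientation; "contact_force": force on the tool from outside, world axes, zero at the start; "torque": the same for the moment, N m; "opening": finger opening in m; "grip_force": force on a finger pad.
Only numpy, scipy, OpenCV 4.12 (cv2) and the standard library are available. Lean on these libraries where they do the work, as an engineer would, in place of code of your own. Each camera call takes 0.05 s, during which the arm holds its last target. There are 200 camera calls.

## Working session

There is one attempt and no reset: what is moved stays moved. The work goes in short steps, Python scripts to look and compute and a tool call to move; the robot and the scene stay as the last step left them, time stands still between calls to the robot, and variables do not carry over. Pictures are saved under pics/ and viewed, at most 10 in all, crops included, and the job is handed in when it is done.

Besides the shell and the picture viewer there is one more tool, called after "Request:" by a JSON object that holds its "name" and its "arguments", one argument or row to a line. arm_command: Moves the arm, as the interface text tells. Its arguments: {"type":"object","properties":{"fingers":{"type":"array","items":{"type":"number"}},"travel":{"type":"array","items":{"type":"array","items":{"type":"number"}}},"dr":{"type":"array","items":{"type":"array","items":{"type":"number"}}},"squeeze":{"type":"number"}},"required":["fingers","travel","dr"]}

```bash
ls; mkdir -p pics; python3 - <<'E'
from cell import *
import cv2,numpy as np
s=observe();print(s)
for n in("scene","top"):
    c=read_camera(n);cv2.imwrite(f"pics/{n}0.png",c["color"]);np.savez(f"{n}0.npz",**c)
    print(n,c["fx"],c["cx"],c["cy"],c["R"],c["t"])
E
```

```text
pics
{'time': 0.0, 'qpos': array([ 1.14499943e+00,  3.42721103e-01,  1.52504510e+00, -1.72500327e-05,
        1.27538166e+00, -1.46016309e-01]), 'qvel': array([-1.81363872e-03, -2.33823315e-04, -3.07650346e-04,  1.83378369e-04,
        2.46374965e-04, -2.25300934e-05]), 'joint_efforts': array([-2.75258590e-04, -4.31251502e+01, -2.44213110e+01,  7.17507675e-02,
        5.61498245e-02, -1.34313368e-04]), 'tool_pos': array([0.1447942 , 0.50420518, 0.226036  ]), 'tool_rot': array([-3.14005159e+00, -2.09960275e-04,  2.86181694e+00]), 'contact_force': array([-0.06421042, -0.33848249,  0.96504676]), 'torque': array([ 0.01231581, -0.0179157 , -0.02949628]), 'grip_force': 0.0, 'opening': 0.09151001554121228}
scene 543.6390844501135 268.96625679989967 206.57304667032815 [[-0.89471134 -0.44654118  0.00962266]
 [-0.31611868  0.61787658 -0.71992882]
 [ 0.31553225 -0.64717038 -0.69398119]] [0.48922491 0.24932551 0.9247948 ]
top 496.69821056906403 272.1243924751664 208.82648350154886 [[-0.01827322 -0.99964512  0.01938381]
 [-0.98421695  0.01457136 -0.17636517]
 [ 0.17602013 -0.02230063 -0.98413393]] [1.29561455e-04 5.28507383e-01 1.01691766e+00]
```

View pics/scene0.png

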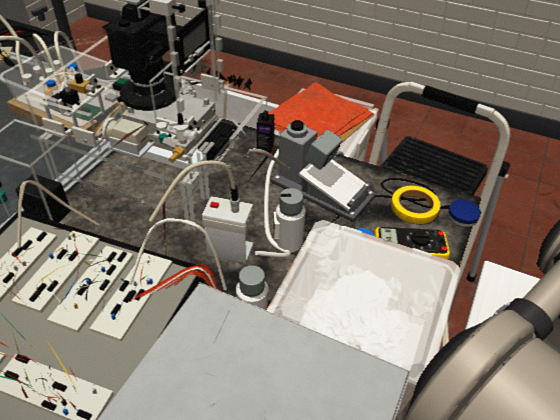

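View pics/top0.png

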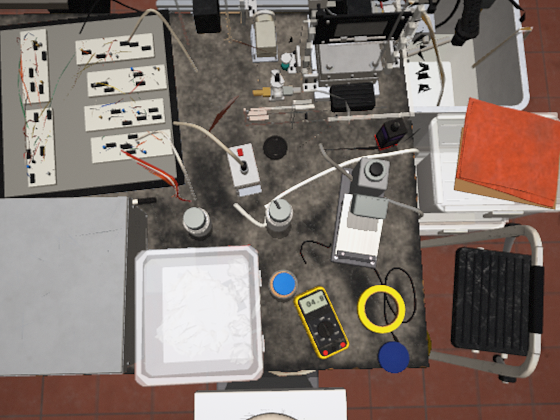

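```bash
python3 - <<'E'
import cv2,numpy as np
t=np.load("top0.npz")["color"];s=np.load("scene0.npz")["color"]
a=cv2.resize(t[190:240,255:305],None,fx=8,fy=8,interpolation=cv2.INTER_CUBIC)
b=cv2.resize(s[180:255,265:315],None,fx=5.3333,fy=5.3333,interpolation=cv2.INTER_CUBIC)
c=np.hstack([a,b[:400]]);
cv2.imwrite("pics/c1.png",c)
d=cv2.resize(t[145:275,315:415],None,fx=4.6,fy=4.6,interpolation=cv2.INTER_CUBIC)
cv2.imwrite("pics/c2.png",d)
E
```

```text
(no output)
```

View pics/c1.png

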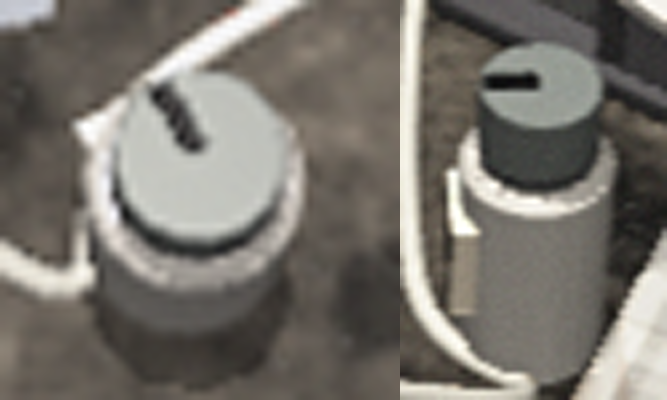

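View pics/c2.png

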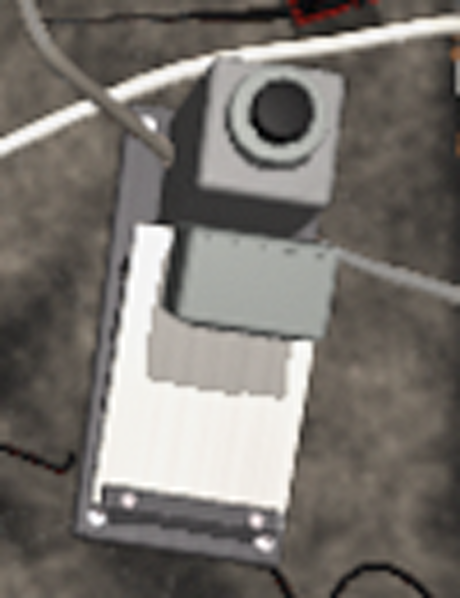

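```bash
cat > h.py <<'E'
import numpy as np,cv2
def ray(c,uv,z):
    "pixel(s) -> world on plane z"
    uv=np.atleast_2d(np.asarray(uv,float))
    d=np.c_[(uv[:,0]-c["cx"])/c["fx"],(uv[:,1]-c["cy"])/c["fy"],np.ones(len(uv))]@c["R"]
    o=-c["R"].T@c["t"]; return o+d*((z-o[2])/d[:,2])[:,None]
def cloud(c):
    h,w=c["z_map"].shape;u,v=np.meshgrid(np.arange(w),np.arange(h));z=c["z_map"]
    P=np.stack([(u-c["cx"])/c["fx"]*z,(v-c["cy"])/c["fy"]*z,z],-1)
    return (P-c["t"])@c["R"]
E
python3 - <<'E'
from h import *
np.set_printoptions(precision=4,suppress=True)
T=dict(np.load("top0.npz"));S=dict(np.load("scene0.npz"))
for n,c,(u0,u1,v0,v1) in(("top",T,(255,305,190,240)),("scene",S,(265,315,180,255))):
    P=cloud(c);hsv=cv2.cvtColor(c["color"],cv2.COLOR_BGR2HSV)
    m=np.zeros(P.shape[:2],bool);m[v0:v1,u0:u1]=1
    lid=m&(abs(P[...,2]-.130)<.005)
    q=P[lid];print(n,"lid n",lid.sum(),"mean",q.mean(0),"ext",np.ptp(q,0))
    full=lid.astype(np.uint8); cnt=max(cv2.findContours(full,0,1)[0],key=cv2.contourArea)
    (x,y),r=cv2.minEnclosingCircle(cnt)
    e=ray(c,cnt[:,0,:],.130)[:,:2].astype(np.float32);(cx,cy),rr=cv2.minEnclosingCircle(e);ell=cv2.fitEllipse(e)
    print(" circ",cx,cy,rr,"ell",ell)
    g=c["color"].max(-1)
    dark=cv2.erode(cv2.morphologyEx(full,3,np.ones((7,7))),np.ones((2,2)))>0
    rb=dark&(g<85);v,u=np.nonzero(rb)
    R=ray(c,np.c_[u,v],.133)[:,:2];print(" rib n",len(u),"mean",R.mean(0))
    vx,vy,_,_=cv2.fitLine(R.astype(np.float32),2,0,.01,.01).ravel();d=np.array([vx,vy]);d*=np.sign(d@(R.mean(0)-[ell[0][0],ell[0][1]]))
    print(" rib dir deg",np.degrees(np.arctan2(d[1],d[0])),"from centre",np.degrees(np.arctan2(*(R.mean(0)-np.array(ell[0]))[::-1])))
# bed etc
P=cloud(T)
for r in range(150,275,6): print(r,P[r,325:400:6,2])
print(P[205:240:7,225:275:6,2]);print(P[185:250:6,180:216:6,2])
E
```

```text
top lid n 367 mean [ 0.5139 -0.0217  0.1293] ext [0.043  0.0417 0.0095]
 circ 0.5137754082679749 -0.021641060709953308 0.021794680505990982 ell ((0.5137360692024231, -0.021619968116283417), (0.0416669063270092, 0.04178880155086517), 171.03590393066406)
 rib n 19 mean [ 0.5213 -0.0159]
 rib dir deg 29.306646 from centre 37.02975711484473
scene lid n 333 mean [ 0.5136 -0.0199  0.13  ] ext [0.0425 0.0457 0.0099]
 circ 0.5134283304214478 -0.02006695233285427 0.023943349719047546 ell ((0.5136927962303162, -0.02010585181415081), (0.04254208505153656, 0.046330034732818604), 23.114849090576172)
 rib n 59 mean [ 0.5132 -0.0082]
 rib dir deg 148.87352 from centre 92.50123634475965
150 [-0.0028 -0.0013 -0.0004 -0.0016 -0.0047  0.0007 -0.0031 -0.0001 -0.0026
 -0.0009 -0.0037 -0.      0.0014]
156 [ 0.1281 -0.0019 -0.0011 -0.0023  0.0002 -0.0028  0.0067  0.0109  0.0081
  0.01    0.005   0.     -0.001 ]
162 [-0.0004  0.1128 -0.0005  0.0065  0.0045 -0.0025  0.1238  0.1238  0.1336
  0.1432  0.1247 -0.0037  0.0006]
168 [-0.0046  0.0098  0.0899  0.0079  0.0099  0.0595  0.1234  0.1356  0.1442
  0.1457  
[... 2145 characters left out ...]
.003   0.0006  0.0004  0.0016 -0.0017  0.0073 -0.0017  0.0597]
 [-0.0015 -0.0057 -0.0013 -0.0021  0.0008 -0.0007 -0.0001 -0.0008  0.0013]]
[[-0.0004 -0.0001  0.0007 -0.0034  0.0028  0.0023]
 [-0.0035 -0.0024  0.0755 -0.0037 -0.0011 -0.0009]
 [ 0.0593 -0.0009 -0.0047 -0.0015 -0.0035 -0.0004]
 [-0.0039  0.0021 -0.0023 -0.002  -0.0002 -0.0046]
 [ 0.0004  0.0028  0.0908  0.0913  0.0014 -0.0008]
 [ 0.0009  0.0941  0.0937  0.0934  0.0934 -0.0025]
 [ 0.0004  0.0941  0.0935  0.0929  0.0867  0.0435]
 [-0.002   0.0583  0.0922  0.0871  0.0577  0.0184]
 [ 0.0028 -0.0019  0.0374  0.0493  0.0239  0.0033]
 [ 0.0008 -0.0028 -0.001  -0.0019 -0.001  -0.0034]
 [ 0.0013 -0.0021 -0.0031 -0.0006  0.0002  0.0023]]
```

```bash
python3 - <<'E'
from h import *
from cell import *
from scipy.spatial.transform import Rotation as Ro
np.set_printoptions(precision=4,suppress=True)
T=dict(np.load("top0.npz"));S=dict(np.load("scene0.npz"))
up=lambda x,s,o:(np.array(x)+.5)/s-.5+np.array(o)
for c,a,b,s,o in((T,(198,150),(155,90),8,(255,190)),(S,(140,80),(83,82),5.3333,(265,180))):
    w=ray(c,[up(a,s,o),up(b,s,o)],.133)[:,:2];d=w[1]-w[0];print("rib",w,np.hypot(*d),np.degrees(np.arctan2(d[1],d[0])))
f=lambda pts,z:ray(T,[up(p,4.6,(315,145)) for p in pts],z)[:,:2]
def ang(w):d=w[1]-w[0];return np.degrees(np.arctan2(d[1],d[0]))
w=f([(77,535),(135,108)],.012);print("base left",w,ang(w))
w=f([(77,535),(283,563)],.012);print("base low",w,ang(w),np.hypot(*(w[1]-w[0])))
w=f([(107,487),(278,511)],.030+.0097);print("cleat top edge",w,ang(w),np.hypot(*(w[1]-w[0])))
w=f([(282,110)],.143);print("button",w)
# bed plane
P=cloud(T);hs=cv2.cvtColor(T["color"],cv2.COLOR_BGR2HSV)
m=np.zeros(P.shape[:2],bool);m[222:250,340:380]=1;m&=(P[...,2]>.022)&(P[...,2]<.06)&(T["color"].min(-1)>120)
q=P[m];A=np.c_[q[:,:2],np.ones(len(q))];k=np.linalg.lstsq(A,q[:,2],rcond=None)[0]
for _ in range(3):
    g=abs(A@k-q[:,2])<.004;k=np.linalg.lstsq(A[g],q[g,2],rcond=None)[0]
print("plane",k,"slope",np.degrees(np.arctan(np.hypot(*k[:2]))),"az",np.degrees(np.arctan2(k[1],k[0])),g.sum())
# heights
Q=P.reshape(-1,3);
for x0 in np.arange(.0,.7,.1):
    print(x0,[round(float(np.percentile(Q[(abs(Q[:,0]-x0)<.05)&(abs(Q[:,1]-y)<.05),2],99)),2) if ((abs(Q[:,0]-x0)<.05)&(abs(Q[:,1]-y)<.05)).any() else None for y in np.arange(.5,-.41,-.1)])
W=read_camera("wrist");s=observe();Rt=Ro.from_euler("xyz",s["tool_rot"]).as_matrix()
print("cam in tool",Rt.T@(-W["R"].T@W["t"]-s["tool_pos"]),"\n",W["R"]@Rt,W["fx"])
E
```

```text
rib [[ 0.5139 -0.0208]
 [ 0.529  -0.0105]] 0.018338952366810803 34.129293498914215
rib [[ 0.5137 -0.0217]
 [ 0.5309 -0.0117]] 0.019889072373651583 30.074763267255474
base left [[ 0.4176 -0.1363]
 [ 0.6255 -0.173 ]] -10.003636068377556
base low [[ 0.4176 -0.1363]
 [ 0.4027 -0.2335]] -98.68923835421921 0.09831993529332923
cleat top edge [[ 0.4375 -0.1472]
 [ 0.4251 -0.2261]] -98.94539118712117 0.07987794919330969
button [[ 0.5894 -0.2137]]
plane [ 0.2625 -0.0423 -0.0929] slope 14.888124374137542 az -9.164148363416524 1057
0.0 [-0.81, -0.81, -0.81, -0.71, -0.72, None, None, -0.72, -0.81, -0.81]
0.1 [-0.81, None, None, 0.0, 0.0, 0.01, 0.0, 0.0, -0.81, -0.81]
0.2 [0.19, 0.19, 0.19, 0.15, 0.15, 0.15, 0.04, 0.04, 0.03, -0.03]
0.30000000000000004 [0.19, 0.19, 0.19, 0.15, 0.15, 1.09, 0.05, 0.03, 0.02, -0.03]
0.4 [0.19, 0.19, 0.19, 0.15, 0.15, 0.15, 0.05, 0.04, 0.02, None]
0.5 [0.19, 0.19, 0.19, 0.1, 0.1, 0.13, 0.03, 0.14, 0.01, -0.01]
0.6000000000000001 [0.12, 0.11, 0.12, 0.2, 0.26, 0.17, 0.13, 0.15, 0.01, -0.13]
cam in tool [ 0.071  -0.0001 -0.1579] 
 [[ 0.0003  1.     -0.0002]
 [-0.965   0.0003 -0.2623]
 [-0.2623  0.0002  0.965 ]] 296.6901976502004
```

```bash
cat >> h.py <<'E'
from scipy.spatial.transform import Rotation as Ro
def rel(s,pos,R):
    "tool-frame travel and dr(deg) from state s to pose"
    R0=Ro.from_euler("xyz",s["tool_rot"]); 
    print("pos",np.round(s["tool_pos"],4),"rpy",np.round(np.degrees(s["tool_rot"]),2),"F",np.round(s["contact_force"],1),"t",s["time"])
    print("travel",np.round(R0.inv().apply(np.array(pos)-s["tool_pos"]),4),"dr",np.round(np.degrees((R0.inv()*R).as_rotvec()),2))
def down(yaw,tilt=0): # tilt: lean the tool's back towards tool +x
    return Ro.from_euler("z",yaw,degrees=True)*Ro.from_euler("x",180,degrees=True)*Ro.from_euler("y",tilt,degrees=True)
E
python3 - <<'E'
from h import *
from cell import *
rel(observe(),[.5137,-.0208,.29],down(212))
E
```

```text
pos [0.1449 0.5043 0.2262] rpy [-1.7994e+02 -1.0000e-02  1.6397e+02] F [-0.7 -0.1 -0.2] t 0.15
travel [-0.4995 -0.4029 -0.0634] dr [-5.000e-02 -4.000e-02 -4.803e+01]
```

Request:
{"name": "arm_command", "arguments": {
  "fingers": [-1,-1,-1,-1,-1,-1,-1,-1],
  "travel": [
    [-0.02,-0.02,-0.04],
    [-0.05,-0.04,-0.063],
    [-0.08,-0.065,-0.063],
    [-0.11,-0.09,-0.063],
    [-0.14,-0.113,-0.063],
    [-0.17,-0.137,-0.063],
    [-0.2,-0.16,-0.063],
    [-0.23,-0.185,-0.063]
  ],
  "dr": [
    [0,0,-6],
    [0,0,-12],
    [0,0,-18],
    [0,0,-24],
    [0,0,-30],
    [0,0,-36],
    [0,0,-42],
    [0,0,-48]
  ]
}}

```text
time: 0.82
tool_pos: [0.3071, 0.2746, 0.2897]
tool_rot: [-3.142, 0.0, -2.604]
contact_force: [0.5, 0.7, 0.4]
opening: 0.0915
grip_force: 0.0
```

```bash
python3 - <<'E'
from h import *
from cell import *
rel(observe(),[.5137,-.0208,.29],down(212))
E
```

```text
pos [0.3071 0.2746 0.2897] rpy [-1.8000e+02  1.0000e-02 -1.4918e+02] F [0.5 0.7 0.4] t 0.8167
travel [-2.600e-02 -3.596e-01 -3.000e-04] dr [-0.    0.01 -1.18]
```

Request:
{"name": "arm_command", "arguments": {
  "fingers": [-1,-1,-1,-1,-1,-1,-1,-1],
  "travel": [
    [-0.003,-0.04,0],
    [-0.006,-0.08,0],
    [-0.009,-0.12,0],
    [-0.012,-0.16,0],
    [-0.015,-0.2,0],
    [-0.018,-0.24,0],
    [-0.02,-0.28,0],
    [-0.02,-0.32,0]
  ],
  "dr": [
    [0,0,0],
    [0,0,0],
    [0,0,0],
    [0,0,0],
    [0,0,0],
    [0,0,0],
    [0,0,0],
    [0,0,0]
  ]
}}

```text
time: 1.48
tool_pos: [0.4871, 0.009, 0.2895]
tool_rot: [3.141, 0.0, -2.609]
contact_force: [1.5, 0.4, 0.7]
opening: 0.092
grip_force: 0.0
```

Request:
{"name": "arm_command", "arguments": {
  "fingers": [-1,-1,-1],
  "travel": [
    [0,-0.02,0],
    [0,-0.02,0],
    [0,-0.02,0]
  ],
  "dr": [
    [0,0,0],
    [0,0,0],
    [0,0,0]
  ]
}}

```text
time: 1.73
tool_pos: [0.4965, -0.0071, 0.289]
tool_rot: [3.14, -0.001, -2.611]
contact_force: [0.1, -0.1, -0.1]
opening: 0.0919
grip_force: 0.0
```

```bash
python3 - <<'E'
from h import *
from cell import *
s=observe();rel(s,[.5137,-.0208,.25],down(212))
c=read_camera("wrist");np.savez("w1.npz",**c);cv2.imwrite("pics/w1.png",c["color"])
P=cloud(c);lid=(abs(P[...,2]-.130)<.006)&(np.hypot(P[...,0]-.5137,P[...,1]+.0208)<.028)
q=P[lid];print(q.mean(0),lid.sum())
cnt=max(cv2.findContours(lid.astype(np.uint8),0,1)[0],key=cv2.contourArea)
e=ray(c,cnt[:,0,:],.130)[:,:2].astype(np.float32);print(cv2.minEnclosingCircle(e),cv2.fitEllipse(e))
full=cv2.morphologyEx(lid.astype(np.uint8),3,np.ones((15,15)));full=cv2.erode(full,np.ones((5,5)))>0
rb=full&(c["color"].max(-1)<75);v,u=np.nonzero(rb);R=ray(c,np.c_[u,v],.133)[:,:2]
print(len(u),R.mean(0),cv2.minAreaRect(R.astype(np.float32)*1000),[np.degrees(np.arctan2(a[1],a[0])) for a in [cv2.fitLine(R.astype(np.float32),2,0,.001,.001).ravel()]])
E
```

```text
pos [ 0.4965 -0.0071  0.289 ] rpy [ 1.7992e+02 -6.0000e-02 -1.4959e+02] F [ 0.1 -0.1 -0.1] t 1.7333
travel [-0.008  -0.0206  0.039 ] dr [ 0.08 -0.06 -1.59]
[ 0.51281395 -0.02344066  0.13004424] 1193
((0.5131251215934753, -0.02354760654270649), 0.022142093628644943) ((0.5130928158760071, -0.023288294672966003), (0.04209489747881889, 0.04294944927096367), 106.29643249511719)
60 [ 0.52172223 -0.01770693] ((521.7529296875, -18.200626373291016), (16.00901985168457, 4.403963088989258), 29.46660614013672) [np.float32(29.572798)]
```

View pics/w1.png

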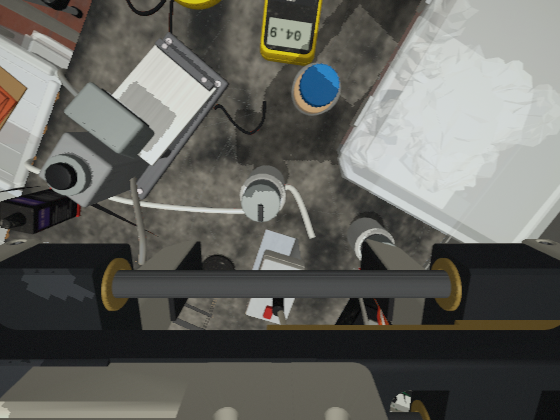

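```bash
python3 - <<'E'
import cv2,numpy as np
c=np.load("w1.npz")["color"]
cv2.imwrite("pics/c3.png",cv2.resize(c[25:210,35:235],None,fx=3.2,fy=3.2,interpolation=cv2.INTER_CUBIC))
E
```

```text
(no output)
```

View pics/c3.png

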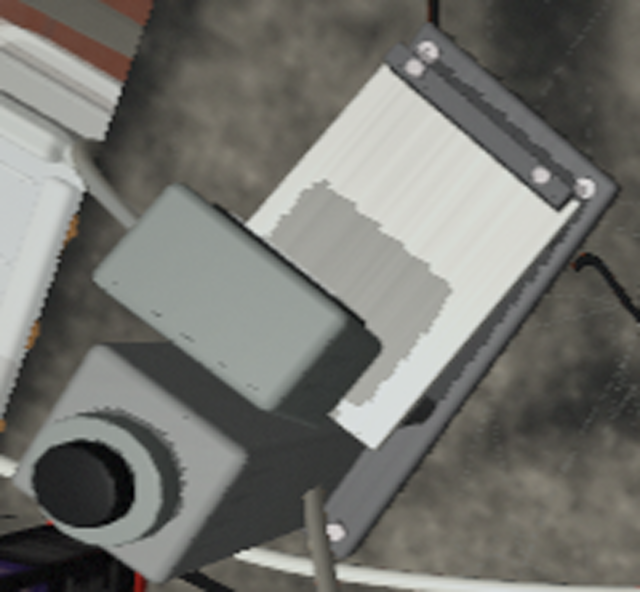

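```bash
cat > reader.py <<'E'
from h import *
np.set_printoptions(precision=4,suppress=True)
T=dict(np.load("top0.npz"));W=dict(np.load("w1.npz"));S=dict(np.load("scene0.npz"))
up=lambda x,s,o:(np.array(x,float)+.5)/s-.5+np.array(o)
def rayplane(c,uv,k):
    uv=np.atleast_2d(uv);d=np.c_[(uv[:,0]-c["cx"])/c["fx"],(uv[:,1]-c["cy"])/c["fy"],np.ones(len(uv))]@c["R"]
    o=-c["R"].T@c["t"];s=(k[0]*o[0]+k[1]*o[1]+k[2]-o[2])/(d[:,2]-k[0]*d[:,0]-k[1]*d[:,1]);return o+d*s[:,None]
if __name__=="__main__":
    ks=[]
    for c,p in((T,.12),(W,.12),(S,.12)):
        P=cloud(c);u=P-np.array([.432,-.187,0]);a=np.radians(-9.3)
        X=u[...,0]*np.cos(a)+u[...,1]*np.sin(a);Y=-u[...,0]*np.sin(a)+u[...,1]*np.cos(a)
        m=(X>.006)&(X<.065)&(abs(Y)<.038)&(P[...,2]>.02)&(P[...,2]<.06);q=P[m]
        A=np.c_[q[:,:2],np.ones(len(q))];g=np.ones(len(q),bool)
        for _ in range(5):
            k=np.linalg.lstsq(A[g],q[g,2],rcond=None)[0];g=abs(A@k-q[:,2])<.003
        ks.append(k);print(g.sum(),k,"slope",np.degrees(np.arctan(np.hypot(*k[:2]))),"az",np.degrees(np.arctan2(k[1],k[0])),"z cleat",k@[.432,-.187,1])
    a=np.radians(-9.3);t=np.tan(np.radians(15));z0=np.median([k@[.45,-.19,1] for k in ks])
    k=np.array([t*np.cos(a),t*np.sin(a),0]);k[2]=z0-k@[.45,-.19,1];print("k",k)
    def pr(n,c,pts,s,o,k):
        w=rayplane(c,[up(p,s,o) for p in pts],k);d=w[1]-w[0];print(n,w.ravel(),"az",np.degrees(np.arctan2(d[1],d[0])),np.linalg.norm(d))
    ow=(35,25)
    pr("W cleat",W,[(388,68),(562,210)],3.2,ow,k);pr("W +y edge",W,[(578,203),(378,450)],3.2,ow,k);pr("W -y edge",W,[(386,65),(248,222)],3.2,ow,k)
    k1=k+[0,0,.01/np.cos(np.radians(15))];ot=(315,145)
    pr("T cleat",T,[(107,487),(278,511)],4.6,ot,k1);pr("T +y edge",T,[(95,483),(137,228)],4.6,ot,k);pr("T -y edge",T,[(287,490),(312,345)],4.6,ot,k)
    pr("W base low",W,[(428,27),(618,188)],3.2,ow,[0,0,.012]);pr("W base +y",W,[(618,188),(345,557)],3.2,ow,[0,0,.012])
    print("button W",ray(W,up((84,482),3.2,ow),.145),"T",ray(T,up((282,110),4.6,ot),.145))
E
python3 reader.py
```

```text
883 [ 0.2644 -0.0494 -0.0951] slope 15.05501431952709 az -10.583519184634948 z cleat 0.028409221789231984
3006 [ 0.2642 -0.0434 -0.0931] slope 14.98981972235716 az -9.33064013554352 z cleat 0.02917324847099581
669 [ 0.2611 -0.0391 -0.0908] slope 14.790901456764779 az -8.514098603996533 z cleat 0.029305870260839084
k [ 0.2644 -0.0433 -0.0932]
W cleat [ 0.4266 -0.2308  0.0296  0.4386 -0.1478  0.0292] az 81.75536046024669 0.08385059564761614
W +y edge [ 0.4329 -0.1438  0.0275  0.5569 -0.1629  0.0612] az -8.753197538572657 0.12996782954804387
W -y edge [ 0.426  -0.232   0.0295  0.5044 -0.2461  0.0509] az -10.172734930004133 0.0824955683131277
T cleat [ 0.4376 -0.1473  0.0393  0.4251 -0.2262  0.0394] az -98.9559224139152 0.07988273987275442
T +y edge [ 0.4404 -0.1432  0.0295  0.5554 -0.1629  0.0608] az -9.711856196491421 0.12076760410183635
T -y edge [ 0.4354 -0.2326  0.0321  0.501  -0.2439  0.0499] az -9.73990078590994 0.06888528115655257
W base low [ 0.4041 -0.2309  0.012   0.4189 -0.1356  0.012 ] az 81.18648674419634 0.0964385507371341
W base +y [ 0.4189 -0.1356  0.012   0.6262 -0.1711  0.012 ] az -9.721204240628733 0.21036376447230903
button W [[ 0.5873 -0.2135  0.145 ]] T [[ 0.5889 -0.2132  0.145 ]]
```

```bash
python3 - <<'E'
from h import *
from cell import *
rel(observe(),[.5134,-.0218,.102],down(211))
E
```

```text
pos [ 0.4961 -0.0061  0.2893] rpy [ 1.7993e+02 -4.0000e-02 -1.4950e+02] F [-0.2 -0.1  0.2] t 1.7833
travel [-0.0071 -0.0225  0.1873] dr [ 0.07 -0.04 -0.5 ]
```

Request:
{"name": "arm_command", "arguments": {
  "fingers": [-1,-1,-1,-1,-1,-1],
  "travel": [
    [-0.007,-0.0225,0.03],
    [-0.007,-0.0225,0.065],
    [-0.007,-0.0225,0.1],
    [-0.007,-0.0225,0.13],
    [-0.007,-0.0225,0.135],
    [-0.007,-0.0225,0.135]
  ],
  "dr": [
    [0,0,-0.5],
    [0,0,-0.5],
    [0,0,-0.5],
    [0,0,-0.5],
    [0,0,-0.5],
    [0,0,-0.5]
  ]
}}

```text
time: 2.28
tool_pos: [0.5125, -0.0208, 0.1537]
tool_rot: [3.139, -0.003, -2.598]
contact_force: [0.2, -0.2, 1.1]
opening: 0.092
grip_force: 0.0
```

```bash
python3 - <<'E'
from h import *
from cell import *
rel(observe(),[.5134,-.0218,.102],down(211))
E
```

```text
pos [ 0.5125 -0.0208  0.1537] rpy [ 1.7983e+02 -1.6000e-01 -1.4886e+02] F [ 0.2 -0.2  1.1] t 2.2833
travel [-0.0003 -0.0015  0.0517] dr [ 0.17 -0.16  0.14]
```

Now down onto the lid, then close.

Request:
{"name": "arm_command", "arguments": {
  "fingers": [-1,-1,-1,-1,-1,-1],
  "travel": [
    [0,-0.001,0.015],
    [0,-0.001,0.03],
    [0,-0.001,0.042],
    [0,-0.001,0.05],
    [0,-0.001,0.052],
    [0,-0.001,0.052]
  ],
  "dr": [
    [0,0,0],
    [0,0,0],
    [0,0,0],
    [0,0,0],
    [0,0,0],
    [0,0,0]
  ]
}}

```text
time: 2.78
tool_pos: [0.5151, -0.0228, 0.1038]
tool_rot: [-3.141, 0.001, -2.599]
contact_force: [1.1, -0.1, 0.2]
opening: 0.0921
grip_force: 0.0
```

Request:
{"name": "arm_command", "arguments": {
  "fingers": [0.3,0.3,0.6,1,1,1,1,1],
  "travel": [
    [0,0,0],
    [0,0,0],
    [0,0,0],
    [0,0,0],
    [0,0,0],
    [0,0,0],
    [0,0,0],
    [0,0,0]
  ],
  "dr": [
    [0,0,0],
    [0,0,0],
    [0,0,0],
    [0,0,0],
    [0,0,0],
    [0,0,0],
    [0,0,0],
    [0,0,0]
  ],
  "squeeze": 25
}}

```text
time: 3.45
tool_pos: [0.5145, -0.023, 0.1027]
tool_rot: [3.141, -0.0, -2.6]
contact_force: [-0.8, 0.3, 0.1]
opening: 0.0439
grip_force: 25.1
```

```bash
python3 - <<'E'
from h import *
from cell import *
rel(observe(),[.5134,-.0218,.102],down(211))
E
```

```text
pos [ 0.5145 -0.023   0.1027] rpy [ 179.99   -0.   -148.96] F [-0.8  0.3  0.1] t 3.45
travel [0.0003 0.0016 0.0007] dr [ 0.01 -0.    0.04]
```

Request:
{"name": "arm_command", "arguments": {
  "fingers": [1,1,1,1,1,1,1],
  "travel": [
    [0,0,-0.008],
    [0,0,-0.03],
    [0,0,-0.06],
    [0,0,-0.09],
    [0,0,-0.12],
    [0,0,-0.15],
    [0,0,-0.15]
  ],
  "dr": [
    [0,0,0],
    [0,0,0],
    [0,0,0],
    [0,0,0],
    [0,0,0],
    [0,0,0],
    [0,0,0]
  ]
}}

```text
time: 4.03
tool_pos: [0.5169, -0.0235, 0.2592]
tool_rot: [-3.134, 0.008, -2.6]
contact_force: [0.6, -0.2, -1.1]
opening: 0.0433
grip_force: 25.0
```

```bash
cat >> h.py <<'E'
AZ=-9.3;O=np.array([.4333,-.1883,.0295])
a=np.radians(AZ);c15,s15=np.cos(np.radians(15)),np.sin(np.radians(15))
XB=np.array([c15*np.cos(a),c15*np.sin(a),s15]);N=np.array([-s15*np.cos(a),-s15*np.sin(a),c15]);YB=np.cross(N,XB)
E
python3 - <<'E'
from h import *
from cell import *
s=observe();R=down(AZ+180,-15);print(R.as_matrix()[:,2]+N)
rel(s,O+.032*XB+(.1027+.05)*N,R);print(O+.032*XB+(.1027+.05)*N, s["opening"],s["grip_force"])
E
```

```text
[ 5.55111512e-17  4.16333634e-17 -1.11022302e-16]
pos [ 0.5169 -0.0235  0.2592] rpy [-179.58    0.46 -148.94] F [ 0.6 -0.2 -1.1] t 4.0333
travel [ 0.1638 -0.092   0.0733] dr [  5.04 -13.78  40.14]
[ 0.42480116 -0.18690826  0.18527908] 0.043259548921382056 24.99763458967209
```

Request:
{"name": "arm_command", "arguments": {
  "fingers": [1,1,1,1,1,1,1,1],
  "travel": [
    [0.023,-0.013,0],
    [0.046,-0.026,0],
    [0.07,-0.039,0],
    [0.093,-0.052,0],
    [0.117,-0.066,0.0],
    [0.14,-0.079,0.01],
    [0.164,-0.092,0.02],
    [0.164,-0.092,0.03]
  ],
  "dr": [
    [0.6,-1.7,5],
    [1.3,-3.4,10],
    [1.9,-5.2,15],
    [2.5,-6.9,20],
    [3.1,-8.6,25],
    [3.8,-10.3,30],
    [4.4,-12,35],
    [5.0,-13.8,40.1]
  ]
}}

```text
time: 4.7
tool_pos: [0.4194, -0.1896, 0.2222]
tool_rot: [-3.142, 0.252, 2.972]
contact_force: [-0.4, 0.1, -2.1]
opening: 0.0431
grip_force: 25.0
```

```bash
python3 - <<'E'
from h import *
from cell import *
s=observe();R=down(AZ+180,-15)
rel(s,O+.032*XB+(.1027+.015)*N,R)
E
```

```text
pos [ 0.4194 -0.1896  0.2222] rpy [-180.     14.41  170.3 ] F [-0.4  0.1 -2.1] t 4.7
travel [0.0041 0.0036 0.072 ] dr [-0.11 -0.59 -0.39]
```

Request:
{"name": "arm_command", "arguments": {
  "fingers": [1,1,1,1],
  "travel": [
    [0,0,0.02],
    [0,0,0.04],
    [0,0,0.057],
    [0,0,0.057]
  ],
  "dr": [
    [0,0,0],
    [0,0,0],
    [0,0,0],
    [0,0,0]
  ]
}}

```text
time: 5.03
tool_pos: [0.4337, -0.1875, 0.1643]
tool_rot: [3.137, 0.245, 2.979]
contact_force: [-0.7, 0.6, -2.3]
opening: 0.0432
grip_force: 25.0
```

```bash
python3 - <<'E'
from h import *
from cell import *
s=observe();R=down(AZ+180,-15)
rel(s,O+.032*XB+(.1027)*N,R)
c=read_camera("wrist");np.savez("w2.npz",**c);cv2.imwrite("pics/w2.png",c["color"])
c=read_camera("scene");np.savez("s2.npz",**c);o=cv2.resize(c["color"][100:220,250:400],None,fx=4,fy=4,interpolation=2)
cv2.imwrite("pics/s2.png",np.hstack([o,cv2.resize(c["color"],None,fx=.35,fy=1.142857)[:480]]) if 0 else o)
rel(observe(),O+.032*XB+(.1027)*N,R)
E
```

```text
pos [ 0.4337 -0.1875  0.1643] rpy [179.75  14.03 170.67] F [-0.7  0.6 -2.3] t 5.0333
travel [ 0.0027 -0.001   0.0275] dr [ 0.24 -0.97 -0.03]
pos [ 0.435  -0.1883  0.1672] rpy [179.88  14.27 170.72] F [-0.2  1.4 -1.9] t 5.1333
travel [ 0.0048 -0.0003  0.0299] dr [ 0.13 -0.73  0.02]
```

View pics/s2.png

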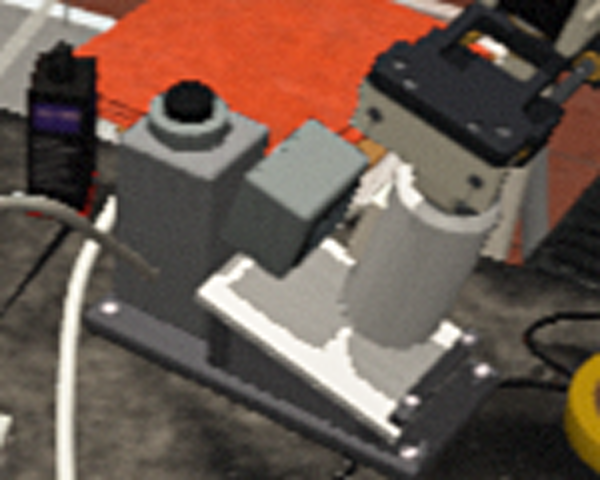

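Request:
{"name": "arm_command", "arguments": {
  "fingers": [1,1,1,1,1],
  "travel": [
    [0.004,0,0.008],
    [0.004,0,0.016],
    [0.004,0,0.023],
    [0.004,0,0.026],
    [0.004,0,0.026]
  ],
  "dr": [
    [0,-0.7,0],
    [0,-0.7,0],
    [0,-0.7,0],
    [0,-0.7,0],
    [0,-0.7,0]
  ]
}}

```text
time: 5.55
tool_pos: [0.438, -0.1889, 0.1409]
tool_rot: [3.14, 0.262, 2.98]
contact_force: [-0.8, -0.9, -2.4]
opening: 0.0435
grip_force: 25.0
```

```bash
python3 - <<'E'
from h import *
from cell import *
s=observe();R=down(AZ+180,-15)
rel(s,O+.032*XB+(.1027)*N,R)
E
```

```text
pos [ 0.438  -0.1889  0.1409] rpy [179.91  15.03 170.72] F [-0.8 -0.9 -2.4] t 5.55
travel [ 0.0014 -0.0001  0.0037] dr [0.1  0.03 0.02]
```

Request:
{"name": "arm_command", "arguments": {
  "fingers": [1,1,1,1],
  "travel": [
    [0.001,0,0.001],
    [0.001,0,0.002],
    [0.001,0,0.003],
    [0.001,0,0.003]
  ],
  "dr": [
    [0,0,0],
    [0,0,0],
    [0,0,0],
    [0,0,0]
  ]
}}

```text
time: 5.88
tool_pos: [0.4378, -0.1891, 0.1382]
tool_rot: [3.141, 0.263, 2.98]
contact_force: [-0.0, 0.4, -2.8]
opening: 0.0437
grip_force: 25.0
```

Request:
{"name": "arm_command", "arguments": {
  "fingers": [1,1],
  "travel": [
    [0,0,0.001],
    [0,0,0.001]
  ],
  "dr": [
    [0,0,0],
    [0,0,0]
  ]
}}

```text
time: 6.05
tool_pos: [0.4382, -0.1891, 0.1374]
tool_rot: [3.141, 0.264, 2.98]
contact_force: [-0.5, -0.3, -1.5]
opening: 0.0435
grip_force: 25.0
```

Request:
{"name": "arm_command", "arguments": {
  "fingers": [1,1],
  "travel": [
    [0,0,0.0008],
    [0,0,0.0008]
  ],
  "dr": [
    [0,0,0],
    [0,0,0]
  ]
}}

```text
time: 6.22
tool_pos: [0.4387, -0.1892, 0.1374]
tool_rot: [3.141, 0.265, 2.98]
contact_force: [-2.8, 2.1, 7.1]
opening: 0.0437
grip_force: 25.0
```

Request:
{"name": "arm_command", "arguments": {
  "fingers": [1,1],
  "travel": [
    [0,0,0.0008],
    [0,0,0.0008]
  ],
  "dr": [
    [0,0,0],
    [0,0,0]
  ]
}}

```text
time: 6.38
tool_pos: [0.439, -0.1892, 0.1374]
tool_rot: [3.141, 0.266, 2.98]
contact_force: [-5.1, 5.0, 15.2]
opening: 0.0434
grip_force: 25.0
```

Request:
{"name": "arm_command", "arguments": {
  "fingers": [1,1,1,1],
  "travel": [
    [0,0,-0.0012],
    [0.001,0,-0.0012],
    [0.002,0,-0.0012],
    [0.002,0,-0.0012]
  ],
  "dr": [
    [0,0,0],
    [0,0,0],
    [0,0,0],
    [0,0,0]
  ]
}}

```text
time: 6.72
tool_pos: [0.437, -0.1891, 0.137]
tool_rot: [3.141, 0.266, 2.979]
contact_force: [1.1, 2.3, 4.8]
opening: 0.0436
grip_force: 25.0
```

Request:
{"name": "arm_command", "arguments": {
  "fingers": [1,1,1],
  "travel": [
    [0.001,0,0],
    [0.0015,0,0],
    [0.0015,0,0]
  ],
  "dr": [
    [0,0,0],
    [0,0,0],
    [0,0,0]
  ]
}}

```text
time: 6.97
tool_pos: [0.436, -0.1891, 0.1369]
tool_rot: [3.141, 0.267, 2.979]
contact_force: [0.9, 2.5, 5.9]
opening: 0.0433
grip_force: 25.0
```

```bash
python3 - <<'E'
from h import *
from cell import *
s=observe();R=down(AZ+180,-15)
rel(s,O+.028*XB+(.1027)*N,R);f=s["contact_force"];print("F bed xyz",f@XB,f@YB,f@N,s["torque"])
E
```

```text
pos [ 0.436  -0.1891  0.1369] rpy [179.98  15.28 170.68] F [0.9 2.5 5.9] t 6.9667
travel [0.0025 0.0003 0.0003] dr [ 0.02  0.28 -0.01]
F bed xyz 2.027231495193326 2.6436000352751483 5.523543096522189 [ 0.48683758 -0.56984746  0.1702339 ]
```

Request:
{"name": "arm_command", "arguments": {
  "fingers": [1,1,1],
  "travel": [
    [0.0008,0,0],
    [0.0015,0,0],
    [0.0015,0,0]
  ],
  "dr": [
    [0,0.1,0],
    [0,0.2,0],
    [0,0.2,0]
  ]
}}

```text
time: 7.22
tool_pos: [0.4349, -0.189, 0.1368]
tool_rot: [3.141, 0.264, 2.979]
contact_force: [1.6, 2.3, 6.5]
opening: 0.0434
grip_force: 25.0
```

Request:
{"name": "arm_command", "arguments": {
  "fingers": [1,1,1],
  "travel": [
    [0.0005,0,0],
    [0.001,0,0],
    [0.001,0,0]
  ],
  "dr": [
    [0,0,0],
    [0,0,0],
    [0,0,0]
  ]
}}

```text
time: 7.47
tool_pos: [0.4341, -0.1889, 0.1367]
tool_rot: [-3.141, 0.264, 2.979]
contact_force: [2.2, 2.5, 7.5]
opening: 0.0433
grip_force: 25.0
```

```bash
python3 - <<'E'
from h import *
from cell import *
s=observe();R=down(AZ+180,-15)
rel(s,O+.028*XB+(.1027)*N,R);f=s["contact_force"];print("F bed xyz",f@XB,f@YB,f@N,s["torque"])
E
```

```text
pos [ 0.4341 -0.1889  0.1367] rpy [-179.99   15.15  170.69] F [2.2 2.5 7.5] t 7.4667
travel [0.0006 0.0005 0.0006] dr [-0.01  0.15 -0.01]
F bed xyz 3.6897525981430896 2.844644194353361 6.7860069821434905 [ 0.49341348 -0.77310107  0.16032956]
```

Request:
{"name": "arm_command", "arguments": {
  "fingers": [1,1,1],
  "travel": [
    [0.0007,0,-0.0003],
    [0.0015,0,-0.0003],
    [0.0015,0,-0.0003]
  ],
  "dr": [
    [0,0,0],
    [0,0,0],
    [0,0,0]
  ]
}}

```text
time: 7.72
tool_pos: [0.432, -0.1886, 0.1361]
tool_rot: [-3.142, 0.263, 2.979]
contact_force: [1.8, 1.6, 5.3]
opening: 0.0433
grip_force: 25.0
```

Request:
{"name": "arm_command", "arguments": {
  "fingers": [1,1,1],
  "travel": [
    [0.0005,0,0],
    [0.001,0,0],
    [0.001,0,0]
  ],
  "dr": [
    [0,0,0],
    [0,0,0],
    [0,0,0]
  ]
}}

```text
time: 7.97
tool_pos: [0.4312, -0.1886, 0.136]
tool_rot: [-3.141, 0.263, 2.979]
contact_force: [2.2, 1.2, 7.2]
opening: 0.0437
grip_force: 25.0
```

```bash
python3 - <<'E'
from h import *
from cell import *
s=observe();R=down(AZ+180,-15)
rel(s,O+.028*XB+(.1027)*N,R);f=s["contact_force"];print("F bed xyz",f@XB,f@YB,f@N,s["torque"])
E
```

```text
pos [ 0.4312 -0.1886  0.136 ] rpy [-179.99   15.1   170.69] F [2.2 1.2 7.2] t 7.9667
travel [-0.0024  0.0006  0.0007] dr [-0.01  0.1  -0.01]
F bed xyz 3.725105981464081 1.5631207638856277 6.4050263075799245 [ 0.22809588 -0.77174702  0.08283952]
```

```bash
python3 - <<'E'
from h import *
from cell import *
c=read_camera("scene");np.savez("s3.npz",**c);o=cv2.resize(c["color"][140:210,320:380],None,fx=7,fy=7,interpolation=2)
w=read_camera("wrist");np.savez("w3.npz",**w);v=cv2.resize(w["color"],None,fx=.66,fy=.66)
h=np.zeros((490,800,3),np.uint8);h[:,:420]=o;h[:277,421:421+370]=v[:, :370];cv2.imwrite("pics/s3.png",h)
E
```

```text
(no output)
```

View pics/s3.png

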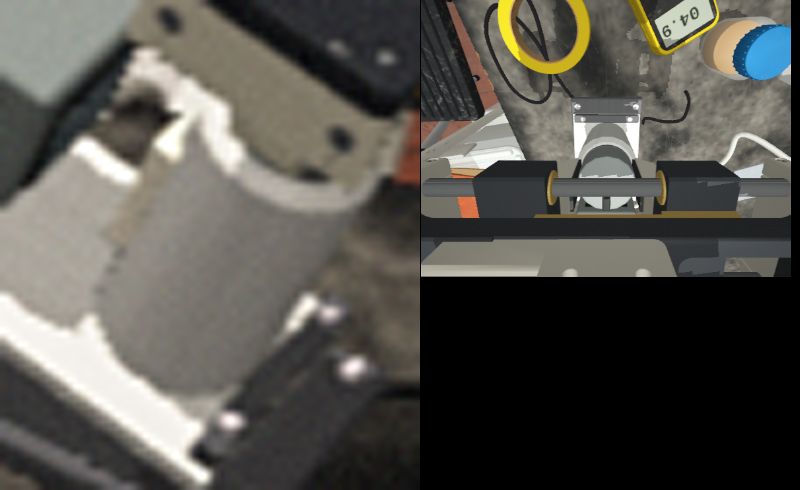

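```bash
cat > can.py <<'E'
import sys
from h import *
from scipy.optimize import least_squares
np.set_printoptions(precision=1,suppress=True)
def an(c,n):
    P=(cloud(c)-O)@np.c_[XB,YB,N]*1000
    # bed height offset and cleat face in this view
    b=P[(P[...,0]>2)&(P[...,0]<80)&(abs(P[...,1])<43)&(abs(P[...,2])<5)];print(n,"bed z med",np.median(b[:,2]),len(b))
    cl=P[(abs(P[...,0]+6)<16)&(abs(P[...,1])<38)&(P[...,2]>8)&(P[...,2]<14)];print("  cleat top x range",np.percentile(cl[:,0],[5,50,95]),"y",np.percentile(cl[:,1],[3,97]),"z",np.median(cl[:,2]),len(cl))
    for lo,hi in((12,50),(50,90),(12,90)):
        m=(P[...,2]>lo)&(P[...,2]<hi)&(abs(P[...,0]-28)<34)&(abs(P[...,1])<34);q=P[m][:,:2]
        if len(q)<20: continue
        f=lambda p:np.hypot(q[:,0]-p[0],q[:,1]-p[1])-28
        r=least_squares(f,[28,0],loss="soft_l1",f_scale=.7);print("  h",lo,hi,"axis",r.x,"n",len(q),"med|r|",np.median(abs(f(r.x))))
if __name__=="__main__":
    for n in sys.argv[1:]: an(dict(np.load(n+".npz")),n)
E
python3 can.py s3 w3
```

```text
s3 bed z med -0.0025348312544213438 467
  cleat top x range [-7.2 -2.4  4.5] y [-35.6  34.7] z 10.280165000610367 120
  h 12 50 axis [29.7 -0.3] n 369 med|r| 0.8723373132596706
  h 50 90 axis [28.5 -0.4] n 415 med|r| 0.8821962773695802
  h 12 90 axis [29.1 -0.3] n 784 med|r| 0.9265983746623121
w3 bed z med 0.18906836765200324 1642
  cleat top x range [-8.7 -3.9  0.7] y [-35.7  35.5] z 10.16770298055068 1102
  h 12 50 axis [28.4 -0.5] n 454 med|r| 0.3332951057458544
  h 50 90 axis [27.1 -0.6] n 739 med|r| 0.30702242224083065
  h 12 90 axis [27.5 -0.6] n 1193 med|r| 0.5598513655194637
```

Request:
{"name": "arm_command", "arguments": {
  "fingers": [1,1,1,1,1],
  "travel": [
    [-0.0007,0,0],
    [-0.0013,0,0],
    [-0.002,0,0],
    [-0.0025,0,0],
    [-0.0025,0,0]
  ],
  "dr": [
    [0,0.4,0],
    [0,0.8,0],
    [0,1.1,0],
    [0,1.4,0],
    [0,1.4,0]
  ]
}}

```text
time: 8.48
tool_pos: [0.4332, -0.1888, 0.1361]
tool_rot: [3.142, 0.237, 2.98]
contact_force: [1.8, -0.4, 5.7]
opening: 0.0435
grip_force: 25.0
```

```bash
python3 - <<'E'
from h import *
from cell import *
s=observe();R=down(AZ+180,-15)
rel(s,O+.028*XB+(.1027)*N,R);f=s["contact_force"];print("F bed xyz",f@XB,f@YB,f@N,s["torque"])
for n,k in(("scene","s4"),("wrist","w4")): np.savez(k+".npz",**read_camera(n))
E
python3 can.py s4 w4
```

```text
pos [ 0.4332 -0.1888  0.1361] rpy [180.    13.57 170.73] F [ 1.8 -0.4  5.7] t 8.4833
travel [-0.0004  0.0005  0.0002] dr [ 0.01 -1.43  0.03]
F bed xyz 3.2057363723910046 -0.13014396914923484 5.028590171696495 [-0.13104533 -0.60733405  0.00272115]
s4 bed z med 0.07700339465685557 455
  cleat top x range [-7.3 -2.6  4.9] y [-34.3  36.3] z 10.109494564920668 122
  h 12 50 axis [30.2 -0.3] n 360 med|r| 0.9376491956916926
  h 50 90 axis [29.8 -0.3] n 423 med|r| 0.8288822087943224
  h 12 90 axis [30.  -0.3] n 783 med|r| 0.8863998096711541
w4 bed z med 0.2236717301128257 1656
  cleat top x range [-8.5 -3.8  1.1] y [-35.5  35.5] z 10.160392553434427 1078
  h 12 50 axis [29.  -0.5] n 449 med|r| 0.1899584636028635
  h 50 90 axis [28.5 -0.5] n 710 med|r| 0.1632776724220637
  h 12 90 axis [28.7 -0.5] n 1159 med|r| 0.26792084203756517
```

Request:
{"name": "arm_command", "arguments": {
  "fingers": [0,-0.3,-0.5,-0.7,-0.7,-0.7],
  "travel": [
    [0,0,0],
    [0,0,0],
    [0,0,0],
    [0,0,0],
    [0,0,0],
    [0,0,0]
  ],
  "dr": [
    [0,0,0],
    [0,0,0],
    [0,0,0],
    [0,0,0],
    [0,0,0],
    [0,0,0]
  ]
}}

```text
time: 9.08
tool_pos: [0.4321, -0.188, 0.1353]
tool_rot: [3.14, 0.234, 2.98]
contact_force: [0.0, -0.3, -0.4]
opening: 0.0745
grip_force: 0.0
```

Request:
{"name": "arm_command", "arguments": {
  "fingers": [-0.7,-0.7,-0.7,-0.7,-0.7],
  "travel": [
    [0,0,-0.01],
    [0,0,-0.03],
    [0,0,-0.06],
    [0,0,-0.09],
    [0,0,-0.09]
  ],
  "dr": [
    [0,0,0],
    [0,0,0],
    [0,0,0],
    [0,0,0],
    [0,0,0]
  ]
}}

```text
time: 9.5
tool_pos: [0.4129, -0.1862, 0.2281]
tool_rot: [-3.138, 0.243, 2.981]
contact_force: [1.2, -0.0, 1.6]
opening: 0.078
grip_force: 0.0
```

```bash
cat > rib.py <<'E'
import sys
from h import *
def rib(c,n):
    B=np.c_[XB,YB,N];P=(cloud(c)-O)@B*1000
    lid=(abs(P[...,2]-130)<6)&(np.hypot(P[...,0]-28.5,P[...,1])<26)
    if lid.sum()<100: print(n,"lid",lid.sum());return
    full=cv2.erode(cv2.morphologyEx(lid.astype(np.uint8),3,np.ones((9,9))),np.ones((3,3)))>0
    g=c["color"].max(-1).astype(float);thr=np.median(g[lid])*.5;rb=full&(g<thr);
    nl,lab,st,_=cv2.connectedComponentsWithStats(rb.astype(np.uint8));
    if nl<2: print("no rib");return
    v,u=np.nonzero(lab==1+np.argmax(st[1:,4]))
    o=(-c["R"].T@c["t"]-O)@B*1000;d=np.c_[(u-c["cx"])/c["fx"],(v-c["cy"])/c["fy"],np.ones(len(u))]@c["R"]@B
    R=(o+d*((133-o[2])/d[:,2])[:,None])[:,:2].astype(np.float32)
    l=cv2.fitLine(R,2,0,.01,.01).ravel();mc=P[lid][:,:2].mean(0)
    print(n,"lid n",lid.sum(),"c",mc,"rib n",len(u),"mean",R.mean(0),"dir",np.degrees(np.arctan2(l[1],l[0])),"from c",np.degrees(np.arctan2(*(R.mean(0)-mc)[::-1])),cv2.minAreaRect(R))
if __name__=="__main__":
    for n in sys.argv[1:]: rib(dict(np.load(n+".npz")),n)
E
python3 - <<'E'
from h import *
from cell import *
rel(observe(),O,down(AZ+180,-15))
for n,k in(("scene","s5"),("wrist","w5"),("top","t5")): np.savez(k+".npz",**read_camera(n))
E
python3 can.py s5 w5 t5; python3 rib.py s5 w5 t5
```

```text
pos [ 0.4129 -0.1862  0.2281] rpy [-179.81   13.91  170.78] F [ 1.2 -0.   1.6] t 9.5
travel [0.0279 0.0018 0.1977] dr [-0.17 -1.09  0.08]
s5 bed z med 0.03318507776711497 457
  cleat top x range [-7.3 -2.5  4. ] y [-34.9  34.3] z 10.208953113884657 123
  h 12 50 axis [30.8 -0.2] n 368 med|r| 0.9268571851049767
  h 50 90 axis [31.   0.2] n 423 med|r| 0.9197046378284774
  h 12 90 axis [30.9  0. ] n 791 med|r| 0.9233511219345338
w5 bed z med 0.2178379492707304 1284
  cleat top x range [-8.6 -4.1  0.6] y [-35.7  35. ] z 10.12328717381326 607
  h 12 50 axis [29.5 -0.3] n 185 med|r| 0.16581992549981805
  h 50 90 axis [29.7 -0.3] n 243 med|r| 0.1125878449584583
  h 12 90 axis [29.6 -0.3] n 428 med|r| 0.12266075645634444
t5 bed z med -0.5713319872201701 563
  cleat top x range [-7. -7. -7.] y [-35.5 -35.5] z 10.181997113961092 1
  h 12 50 axis [33.8 -2.2] n 46 med|r| 0.938543358824484
  h 50 90 axis [31.7 -0.8] n 102 med|r| 1.4470021658873193
  h 12 90 axis [32.3 -1.3] n 148 med|r| 1.188041217418176
s5 lid n 299 c [29.67535207  4.24602647] rib n 21 mean [39.100025    0.90943027] dir -0.703526 from c -19.495378082688884 ((38.62367630004883, 0.8255283832550049), (15.70432186126709, 6.454664707183838), 0.8045933246612549)
w5 lid n 2299 c [28.03974008 -0.22469057] rib n 149 mean [39.040684   -0.04930542] dir -1.8240232 from c 0.913374136780085 ((38.93828201293945, 0.010857820510864258), (4.742728233337402, 18.22867774963379), 89.96439361572266)
no rib
```

```bash
python3 - <<'E'
from h import *
np.set_printoptions(precision=1,suppress=True,linewidth=150)
B=np.c_[XB,YB,N]
for n in("w5","s5","t5","w1"):
    c=dict(np.load(n+".npz"));g=cv2.cvtColor(c["color"],6).astype(np.float32);xs=np.arange(-8,8.1,.2)
    for h in ((10,) if n!="w1" else (0,)):
        r=[]
        for y in(-39,-37,-35,-33,-30,-25,-20,0,20,25,30,33,35,37,39):
            X=O+(np.c_[xs,0*xs+y,0*xs+h]/1000)@B.T;p=X@c["R"].T+c["t"]
            u=(p[:,0]/p[:,2]*c["fx"]+c["cx"]).astype(np.float32);v=(p[:,1]/p[:,2]*c["fy"]+c["cy"]).astype(np.float32)
            i=cv2.remap(g,u[None],v[None],1)[0];t=(i[:10].mean()+i.max())/2
            k=np.nonzero(i>t)[0];r.append((y,round(float(xs[k[0]]),1),int(i[:10].mean()),int(i.max())))
        print(n,h,r)
E
```

```text
w5 10 [(-39, 1.0, 144, 255), (-37, 1.0, 144, 255), (-35, 1.0, 144, 255), (-33, -5.6, 154, 255), (-30, -5.4, 129, 255), (-25, 1.0, 102, 201), (-20, 1.0, 102, 204), (0, 1.4, 100, 126), (20, 1.2, 99, 206), (25, 1.2, 130, 242), (30, -6.0, 145, 255), (33, 1.0, 134, 255), (35, 1.0, 137, 255), (37, 1.0, 137, 255), (39, 1.0, 138, 255)]
s5 10 [(-39, -6.2, 91, 114), (-37, -5.8, 99, 162), (-35, -5.0, 103, 223), (-33, -3.4, 96, 251), (-30, 1.0, 73, 245), (-25, 0.8, 50, 233), (-20, 0.6, 49, 206), (0, 2.4, 57, 103), (20, 1.6, 46, 142), (25, -5.8, 101, 215), (30, -4.6, 84, 162), (33, 1.2, 79, 179), (35, 1.2, 79, 223), (37, 1.0, 84, 248), (39, 0.8, 82, 250)]
t5 10 [(-39, -4.8, 31, 62), (-37, 4.8, 41, 60), (-35, -5.8, 92, 118), (-33, -6.0, 145, 163), (-30, -7.8, 168, 170), (-25, -8.0, 167, 169), (-20, 4.6, 167, 172), (0, -6.4, 65, 65), (20, -3.2, 65, 66), (25, 6.4, 65, 67), (30, 6.0, 66, 68), (33, 7.6, 66, 67), (35, 4.2, 66, 67), (37, -1.6, 64, 66), (39, -3.0, 65, 67)]
w1 0 [(-39, 1.2, 150, 209), (-37, 1.8, 194, 207), (-35, 2.2, 195, 205), (-33, 1.2, 140, 205), (-30, 1.0, 103, 207), (-25, 0.8, 104, 206), (-20, 1.0, 104, 212), (0, 1.0, 104, 213), (20, 1.2, 104, 214), (25, 1.8, 197, 216), (30, 1.2, 112, 215), (33, 1.2, 105, 213), (35, 1.0, 105, 214), (37, 1.0, 103, 214), (39, 0.6, 63, 212)]
```

```bash
python3 - <<'E'
from h import *
from cell import *
rel(observe(),O+.0294*XB-.0003*YB+.104*N,down(AZ+180,-15))
E
```

```text
pos [ 0.4114 -0.1847  0.2227] rpy [179.93  13.47 170.72] F [0.6 0.2 0.5] t 9.65
travel [-0.0032 -0.0004  0.0883] dr [ 0.07 -1.53  0.01]
```

Request:
{"name": "arm_command", "arguments": {
  "fingers": [-0.7,-0.7,-0.7,-0.7,-0.7,-0.7],
  "travel": [
    [-0.003,0,0],
    [-0.003,0,0.02],
    [-0.003,0,0.04],
    [-0.003,0,0.05],
    [-0.003,0,0.055],
    [-0.003,0,0.055]
  ],
  "dr": [
    [0,-1.5,0],
    [0,-1.5,0],
    [0,-1.5,0],
    [0,-1.5,0],
    [0,-1.5,0],
    [0,-1.5,0]
  ]
}}

```text
time: 10.15
tool_pos: [0.4264, -0.1865, 0.168]
tool_rot: [3.138, 0.257, 2.979]
contact_force: [0.1, 0.3, 0.8]
opening: 0.0781
grip_force: 0.0
```

```bash
python3 - <<'E'
from h import *
from cell import *
rel(observe(),O+.0294*XB-.0003*YB+.104*N,down(AZ+180,-15))
E
```

```text
pos [ 0.4264 -0.1865  0.168 ] rpy [179.8   14.74 170.7 ] F [0.1 0.3 0.8] t 10.15
travel [-0.0006 -0.001   0.0317] dr [ 0.2  -0.26 -0.  ]
```

Request:
{"name": "arm_command", "arguments": {
  "fingers": [-0.7,-0.7,-0.7,-0.7,-0.7],
  "travel": [
    [0,-0.0005,0.01],
    [0,-0.0005,0.02],
    [0,-0.0005,0.029],
    [0,-0.0005,0.031],
    [0,-0.0005,0.031]
  ],
  "dr": [
    [0,0,0],
    [0,0,0],
    [0,0,0],
    [0,0,0],
    [0,0,0]
  ]
}}

```text
time: 10.57
tool_pos: [0.4348, -0.1889, 0.1398]
tool_rot: [3.14, 0.26, 2.98]
contact_force: [-0.1, -0.3, 0.2]
opening: 0.0782
grip_force: 0.0
```

```bash
python3 - <<'E'
from h import *
from cell import *
rel(observe(),O+.0294*XB-.0003*YB+.104*N,down(AZ+180,-15))
E
```

```text
pos [ 0.4348 -0.1889  0.1398] rpy [179.89  14.91 170.72] F [-0.1 -0.3  0.2] t 10.5667
travel [0.0007 0.     0.0022] dr [ 0.11 -0.09  0.02]
```

Request:
{"name": "arm_command", "arguments": {
  "fingers": [-0.6,-0.3,0,0.4,1,1,1,1],
  "travel": [
    [0.0005,0,0.002],
    [0.0005,0,0.003],
    [0.0005,0,0.003],
    [0.0005,0,0.003],
    [0.0005,0,0.003],
    [0.0005,0,0.003],
    [0.0005,0,0.003],
    [0.0005,0,0.003]
  ],
  "dr": [
    [0,0,0],
    [0,0,0],
    [0,0,0],
    [0,0,0],
    [0,0,0],
    [0,0,0],
    [0,0,0],
    [0,0,0]
  ],
  "squeeze": 55
}}

```text
time: 11.23
tool_pos: [0.4354, -0.1891, 0.1375]
tool_rot: [3.14, 0.262, 2.98]
contact_force: [0.0, 0.8, 2.2]
opening: 0.0428
grip_force: 55.0
```

Request:
{"name": "arm_command", "arguments": {
  "fingers": [1,1,1],
  "travel": [
    [0.0007,0,0],
    [0.0012,0,0],
    [0.0012,0,0]
  ],
  "dr": [
    [0,0,0],
    [0,0,0],
    [0,0,0]
  ]
}}

```text
time: 11.48
tool_pos: [0.4346, -0.1891, 0.1374]
tool_rot: [3.141, 0.263, 2.979]
contact_force: [0.8, 2.0, 4.1]
opening: 0.0431
grip_force: 55.0
```

```bash
python3 - <<'E'
from h import *
from cell import *
s=observe();rel(s,O+.0294*XB-.0003*YB+.104*N,down(AZ+180,-15));print(s["contact_force"]@np.c_[XB,YB,N],s["torque"])
E
```

```text
pos [ 0.4346 -0.1891  0.1374] rpy [179.95  15.05 170.71] F [0.8 2.  4.1] t 11.4833
travel [-0.0002  0.0003 -0.0001] dr [0.06 0.05 0.01]
[1.46512366 2.10933492 3.82066574] [ 0.36469389 -0.28979062  0.0503866 ]
```

Request:
{"name": "arm_command", "arguments": {
  "fingers": [1,1,1,1],
  "travel": [
    [0,0,-0.0004],
    [0.0006,0,-0.0004],
    [0.0012,0,-0.0004],
    [0.0012,0,-0.0004]
  ],
  "dr": [
    [0,0,0],
    [0,0,0],
    [0,0,0],
    [0,0,0]
  ]
}}

```text
time: 11.82
tool_pos: [0.4333, -0.1889, 0.1373]
tool_rot: [3.141, 0.263, 2.979]
contact_force: [2.5, 0.5, 1.1]
opening: 0.0433
grip_force: 55.0
```

```bash
python3 - <<'E'
from h import *
from cell import *
s=observe();rel(s,O+.0294*XB-.0003*YB+.104*N,down(AZ+180,-15));print(s["contact_force"]@np.c_[XB,YB,N],s["torque"])
np.savez("w6.npz",**read_camera("wrist"))
E
python3 can.py w6
```

```text
pos [ 0.4333 -0.1889  0.1373] rpy [179.95  15.04 170.7 ] F [2.5 0.5 1.1] t 11.8167
travel [-0.0014  0.0003  0.0001] dr [0.05 0.04 0.  ]
[2.54537461 0.87344705 0.45902116] [ 0.22752349 -0.80406037  0.03825742]
w6 bed z med 0.2576502667554493 1699
  cleat top x range [-8.3 -4.1  1.3] y [-36.1  35.5] z 10.194703361178444 1069
  h 12 50 axis [28.9 -0.6] n 473 med|r| 0.1893283903687859
  h 50 90 axis [28.3 -0.7] n 789 med|r| 0.17134968105081327
  h 12 90 axis [28.5 -0.6] n 1262 med|r| 0.2745366662399249
```

Request:
{"name": "arm_command", "arguments": {
  "fingers": [1,1,1,1],
  "travel": [
    [-0.0005,0,0.0003],
    [-0.001,0,0.0005],
    [-0.0015,0,0.0005],
    [-0.0015,0,0.0005]
  ],
  "dr": [
    [0,0.3,0],
    [0,0.6,0],
    [0,0.8,0],
    [0,0.8,0]
  ]
}}

```text
time: 12.2
tool_pos: [0.4349, -0.1891, 0.1373]
tool_rot: [3.141, 0.248, 2.98]
contact_force: [1.9, 1.6, 7.0]
opening: 0.0433
grip_force: 55.0
```

Request:
{"name": "arm_command", "arguments": {
  "fingers": [1,0.1,0,-0.2,-0.4,-0.6,-0.7,-0.7],
  "travel": [
    [0,0,0],
    [0,0,0],
    [0,0,0],
    [0,0,0],
    [0,0,0],
    [0,0,0],
    [0,0,0],
    [0,0,0]
  ],
  "dr": [
    [0,0,0],
    [0,0,0],
    [0,0,0],
    [0,0,0],
    [0,0,0],
    [0,0,0],
    [0,0,0],
    [0,0,0]
  ],
  "squeeze": 10
}}

```text
time: 12.87
tool_pos: [0.4342, -0.1889, 0.1367]
tool_rot: [3.14, 0.247, 2.98]
contact_force: [0.8, -0.1, -1.0]
opening: 0.0745
grip_force: 0.0
```

Request:
{"name": "arm_command", "arguments": {
  "fingers": [-0.7,-0.7,-0.7,-0.7,-0.7,-0.7],
  "travel": [
    [0,0,-0.01],
    [0,0,-0.03],
    [0,0,-0.06],
    [0,0,-0.09],
    [0,0,-0.12],
    [0,0,-0.12]
  ],
  "dr": [
    [0,0,0],
    [0,0,0],
    [0,0,0],
    [0,0,0],
    [0,0,0],
    [0,0,0]
  ]
}}

```text
time: 13.37
tool_pos: [0.4066, -0.1857, 0.2587]
tool_rot: [-3.138, 0.256, 2.981]
contact_force: [1.6, -1.2, -0.0]
opening: 0.0775
grip_force: 0.0
```

```bash
python3 - <<'E'
from h import *
from cell import *
# button approach: gripper upright, 40 mm above
rel(observe(),[.588,-.2134,.19],down(170.7))
c=read_camera("wrist");np.savez("w7.npz",**c);cv2.imwrite("pics/w7.png",c["color"])
np.savez("s7.npz",**read_camera("scene"))
E
python3 can.py w7 s7;python3 rib.py w7 s7
```

```text
pos [ 0.4066 -0.1857  0.2587] rpy [-179.78   14.64  170.78] F [ 1.6 -1.2 -0. ] t 13.3667
travel [-0.1601  0.0022  0.1129] dr [-0.21 14.64  0.05]
w7 bed z med 0.19867699068184524 1187
  cleat top x range [-8.4 -3.6  0.3] y [-36.2  36.4] z 10.27064583846094 498
  h 12 50 axis [29.4 -0.7] n 136 med|r| 0.19721017848982036
  h 50 90 axis [29.5 -0.5] n 185 med|r| 0.0989872954332256
  h 12 90 axis [29.5 -0.6] n 321 med|r| 0.11801606960341715
s7 bed z med -0.16556742918828077 468
  cleat top x range [-7.4 -2.4  5. ] y [-36.1  34.2] z 10.467930844152683 120
  h 12 50 axis [30.7 -0.2] n 351 med|r| 0.893559435271186
  h 50 90 axis [31.1 -0.3] n 426 med|r| 0.8749489809129916
  h 12 90 axis [30.9 -0.2] n 777 med|r| 0.9062140775513043
w7 lid n 1805 c [28.05821157 -0.43193173] rib n 110 mean [38.785343   -0.14796239] dir -0.78608435 from c 1.5163835467451248 ((39.23851776123047, -0.15280985832214355), (17.696455001831055, 5.352517604827881), 0.33770787715911865)
s7 lid n 298 c [29.56286886  3.50818532] rib n 19 mean [38.92928    0.9151601] dir -3.3598123 from c -15.474376966234605 ((38.638206481933594, 0.9877307415008545), (5.75553035736084, 15.789847373962402), 86.2614517211914)
```

View pics/w7.png

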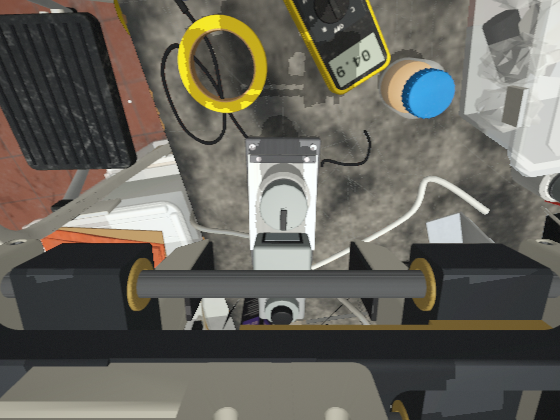

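Request:
{"name": "arm_command", "arguments": {
  "fingers": [-0.7,-0.7,-0.2,0.5,1,1,1,1],
  "travel": [
    [-0.025,0,0],
    [-0.055,0,0.005],
    [-0.085,0,0.02],
    [-0.115,0.001,0.045],
    [-0.14,0.002,0.07],
    [-0.16,0.002,0.085],
    [-0.16,0.002,0.1],
    [-0.16,0.002,0.1]
  ],
  "dr": [
    [0,4,0],
    [0,8,0],
    [0,11,0],
    [0,14.6,0],
    [0,14.6,0],
    [0,14.6,0],
    [0,14.6,0],
    [0,14.6,0]
  ]
}}

```text
time: 14.13
tool_pos: [0.5823, -0.2101, 0.1891]
tool_rot: [3.137, -0.017, 2.981]
contact_force: [-1.1, -0.4, -0.5]
opening: 0.0427
grip_force: 0.0
```

```bash
python3 - <<'E'
from h import *
from cell import *
s=observe();rel(s,[.588,-.2134,.148],down(170.7));print(s["opening"])
E
```

```text
pos [ 0.5823 -0.2101  0.1891] rpy [179.76  -0.95 170.8 ] F [-1.1 -0.4 -0.5] t 14.1333
travel [-0.0068 -0.0025  0.041 ] dr [ 0.24 -0.95  0.1 ]
0.04266855649836256
```

Request:
{"name": "arm_command", "arguments": {
  "fingers": [1,1,1,1,1,1],
  "travel": [
    [-0.004,-0.002,0],
    [-0.004,-0.002,0.01],
    [-0.004,-0.002,0.02],
    [-0.004,-0.002,0.028],
    [-0.004,-0.002,0.028],
    [-0.004,-0.002,0.028]
  ],
  "dr": [
    [0,-0.5,0],
    [0,-0.5,0],
    [0,-0.5,0],
    [0,-0.5,0],
    [0,-0.5,0],
    [0,-0.5,0]
  ]
}}

```text
time: 14.63
tool_pos: [0.5859, -0.2138, 0.1672]
tool_rot: [3.14, 0.0, 2.98]
contact_force: [-0.0, -0.0, -0.2]
opening: 0.0029
grip_force: 0.0
```

```bash
python3 - <<'E'
from h import *
from cell import *
s=observe();rel(s,[.588,-.2134,.148],down(170.7));print(s["opening"])
E
```

```text
pos [ 0.5859 -0.2138  0.1672] rpy [1.7992e+02 3.0000e-02 1.7072e+02] F [-0.  -0.  -0.2] t 14.6333
travel [-0.002   0.0007  0.0192] dr [0.08 0.03 0.02]
0.0029258691528892423
```

Lower onto the button.

Request:
{"name": "arm_command", "arguments": {
  "fingers": [1,1,1,1,1,1],
  "travel": [
    [-0.0015,0.0005,0.006],
    [-0.0015,0.0005,0.012],
    [-0.0015,0.0005,0.018],
    [-0.0015,0.0005,0.021],
    [-0.0015,0.0005,0.023],
    [-0.0015,0.0005,0.023]
  ],
  "dr": [
    [0,0,0],
    [0,0,0],
    [0,0,0],
    [0,0,0],
    [0,0,0],
    [0,0,0]
  ]
}}

```text
time: 15.13
tool_pos: [0.5879, -0.2134, 0.1443]
tool_rot: [3.14, 0.001, 2.98]
contact_force: [-1.0, 1.8, 3.9]
opening: 0.0007
grip_force: 1.5
```

Request:
{"name": "arm_command", "arguments": {
  "fingers": [1,1,1],
  "travel": [
    [0,0,0.001],
    [0,0,0.002],
    [0,0,0.002]
  ],
  "dr": [
    [0,0,0],
    [0,0,0],
    [0,0,0]
  ]
}}

```text
time: 15.38
tool_pos: [0.588, -0.2135, 0.1427]
tool_rot: [3.14, 0.001, 2.98]
contact_force: [-2.5, 0.6, 3.2]
opening: 0.0006
grip_force: 2.0
```

Request:
{"name": "arm_command", "arguments": {
  "fingers": [1,1,1,1],
  "travel": [
    [0,0,0.001],
    [0,0,0.002],
    [0,0,0.003],
    [0,0,0.003]
  ],
  "dr": [
    [0,0,0],
    [0,0,0],
    [0,0,0],
    [0,0,0]
  ]
}}

```text
time: 15.72
tool_pos: [0.5881, -0.2135, 0.1411]
tool_rot: [3.141, 0.002, 2.98]
contact_force: [-4.8, 2.8, 13.2]
opening: -0.0001
grip_force: 6.1
```

Request:
{"name": "arm_command", "arguments": {
  "fingers": [1,1,1],
  "travel": [
    [0,0,0.001],
    [0,0,0.002],
    [0,0,0.002]
  ],
  "dr": [
    [0,0,0],
    [0,0,0],
    [0,0,0]
  ]
}}

```text
time: 15.97
tool_pos: [0.5881, -0.2135, 0.141]
tool_rot: [3.141, 0.004, 2.98]
contact_force: [-8.3, 3.8, 21.2]
opening: 0.0001
grip_force: 11.0
```

```bash
python3 - <<'E'
from h import *
for n in("top0","w1","scene0","s7"):
    c=dict(np.load(n+".npz"));P=cloud(c);r=np.hypot(P[...,0]-.588,P[...,1]+.2134);dk=c["color"].max(-1)<60
    b=P[(r<.011)&dk&(P[...,2]>.13)][:,2];k=P[(r>.016)&(r<.019)&(P[...,2]>.12)][:,2]
    print(n,len(b),np.median(b),"collar",np.percentile(k,[20,50,80]),len(k))
E
```

```text
top0 71 0.1457074929864807 collar [0.13369879 0.13584853 0.13756254] 81
w1 452 0.14656929953325576 collar [0.12980422 0.13602654 0.13722117] 385
scene0 68 0.14647243151168843 collar [0.12806665 0.13345064 0.13747062] 79
s7 77 0.1464352197260235 collar [0.12757828 0.13388155 0.1368935 ] 70
```

Request:
{"name": "arm_command", "arguments": {
  "fingers": [1,1,1,1,1,1],
  "travel": [
    [0,0,-0.01],
    [0,0,-0.03],
    [0,0,-0.06],
    [0,0,-0.09],
    [0,0,-0.12],
    [0,0,-0.12]
  ],
  "dr": [
    [0,0,0],
    [0,0,0],
    [0,0,0],
    [0,0,0],
    [0,0,0],
    [0,0,0]
  ]
}}

```text
time: 16.47
tool_pos: [0.5903, -0.2149, 0.2641]
tool_rot: [-3.139, 0.013, 2.98]
contact_force: [0.4, 0.7, 0.3]
opening: 0.0005
grip_force: 0.0
```

```bash
python3 - <<'E'
from h import *
from cell import *
s=observe();rel(s,[.588,-.2134,.148],down(170.7))
for n,k in(("scene","s8"),("wrist","w8"),("top","t8")): np.savez(k+".npz",**read_camera(n))
c=dict(np.load("s8.npz"));w=dict(np.load("w8.npz"))
P=cloud(c);r=np.hypot(P[...,0]-.588,P[...,1]+.2134);dk=c["color"].max(-1)<60
print("button",np.median(P[(r<.011)&dk&(P[...,2]>.13)][:,2]))
o=cv2.resize(c["color"][110:220,255:385],None,fx=3.6,fy=3.6,interpolation=2)
v=w["color"][:,120:450];h=np.zeros((420,800,3),np.uint8);h[:396,:468]=o;h[:,470:]=v;cv2.imwrite("pics/f.png",h)
E
python3 can.py s8 w8; python3 rib.py w8 t8
```

```text
pos [ 0.5903 -0.2149  0.2641] rpy [-179.85    0.73  170.74] F [0.4 0.7 0.3] t 16.4667
travel [0.004  0.0014 0.1161] dr [-0.15  0.73  0.04]
button 0.14707710961533227
s8 bed z med 0.07225404283103418 466
  cleat top x range [-7.3 -2.6  3.9] y [-36.6  35.2] z 10.525826395565872 121
  h 12 50 axis [30.8 -0.3] n 366 med|r| 0.919334877136043
  h 50 90 axis [30.8 -0.2] n 425 med|r| 0.8649174967764104
  h 12 90 axis [30.8 -0.2] n 791 med|r| 0.8498060345161313
w8 bed z med 0.2694790525224899 1527
  cleat top x range [-7.7 -2.1  1.3] y [-37.7  37.1] z 10.107727447642153 58
  h 12 50 axis [32.3 -1.2] n 472 med|r| 1.9999364724827373
  h 50 90 axis [30.5 -0.7] n 1180 med|r| 1.4906373388181429
  h 12 90 axis [31.  -0.8] n 1652 med|r| 1.713837136248106
w8 lid n 1593 c [40.02402321 -0.36091194] rib n 196 mean [40.81482    -0.26564103] dir -2.1902525 from c 6.869582810361048 ((40.6464729309082, -0.3434576988220215), (18.265153884887695, 5.158729076385498), 0.053339242935180664)
t8 lid 0
```

View pics/f.png

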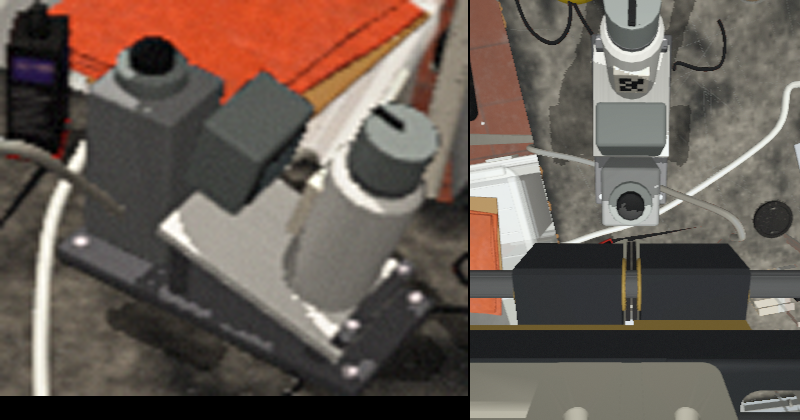

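The picture shows the canister upright on the bed at the cleat, with its plate and rib aimed at the head. The button is back up and the gripper is clear.

```bash
python3 -c "
from cell import *
print(hand_in())"
```

```text
the job is handed in; nothing more can be done
None
```

The coded canister stands on the bed against the cleat, within about 1 mm of centre and with its plate within about 2 degrees of square to the window. The button was pressed to its stop and sprang back, the plain canister was left alone, and the job was handed in at about 16.6 s.

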